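# Stopper the descaler jar and take up the tablet with tongs

### The job

A descaling tablet is laid out on the draining dish: first close the open tablet jar against damp by setting the cork stopper fully home in its neck, upright, and let go of it. Then grip the tongs, close them on the tablet (never touch it with the fingers) and lift it off the dish, and finish while holding it still in the tongs at least 15 cm above the counter. Leave the tablet jar, the measuring cup and the small closed jar where they stand.

Things in the scene. Friction and masses are not known exactly. Their poses are not given: they have to be found in the camera images.
- jar: Pale glazed jar, open at the top, 110 mm tall, 90 mm across up to 78 mm high, then a shoulder and a straight neck 54 mm outside, 44 mm inside, from 90 to 110 mm high. Loose, about 0.55 kg. Origin: centre of its underside; z up.
- jar_mouth (a point): Centre of the jar's mouth, level with the rim (110 mm above the counter).
- stopper: Cork-coloured round stopper standing on the counter, 58 mm tall, 50 g. Foot 34 mm across at z 0, tapering out to 41 mm at z 26; flange 58 mm across, z 26 to 32; round grip knob 26 mm across, z 32 to 58. Origin: centre of the foot's underside; z up. Seated, its flange rests on the jar's rim and the origin is 26 mm below the mouth. It and the cup swap places at random.
- tongs: Steel tongs lying flat, opening sideways, sprung open, 100 g. Origin: on the pivot's axis at the underside; x along the middle line to the tips (215 mm from the pivot), z up. Arms: upright bands 4 mm thick, 24 mm tall (z 0 to 24), flat outside from 65 to 170 mm from the pivot, with black jaw pads 24 mm tall from 173 to 215 mm.
- tongs_arm (a joint): Closing angle between the tongs' arms: 0 at rest (jaws 65 mm apart), 0.15 with the arms parallel (jaws 36 mm apart, as closed on the tablet), at most 0.3.
- tongs_grip (a point): Where to grip: middle line, 110 mm from the pivot and 85 mm behind the jaws' middle, near the centre of mass, 11 mm above the underside; fingers outside both arms. Width over the arms here: 60 mm at rest, 44 mm when parallel; each 1 mm of squeeze closes the jaws 1.8 mm; it takes 6 to 10 N (grip with 20 N or more), and springs back. Gripped, the tongs stay centred between the fingers.
- tip_fixed (a point): Middle of the jaw face of the arm on the -y side, 195 mm from the pivot, 12 mm above the underside.
- tip_moving (a point): Middle of the jaw face of the arm on the +y side, 195 mm from the pivot, 12 mm above the underside.
- dish: Grey flat slatted draining dish, fixed, 100 x 84 mm, its flat top 18 mm above the counter and without rim. Origin: centre of its underside.
- tablet: Whitish round descaling tablet, 36 mm across, 22 mm thick, about 30 g, lying flat on the dish. Origin: centre of its underside; z is its axis.
- tablet_center (a point): Centre of the tablet, 11 mm above its underside.
- cup: Bystander: white open measuring cup, 58 mm across, 55 mm tall; origin at its underside.
- stain_jar: Bystander: small closed jar 60 mm across, 90 mm tall, at the left.
Not all that is in view belongs to the job. Leave any blue look-alike of the stopper alone. What is shaped like the jar but green is not meant.

How it is judged (in metres and radians):
On the way, in this order (a step that is already met when the one before it is completed fails the run):
1. the stopper is fully home in the jar's neck and let go (z of stopper in the frame of jar between 0.078 and 0.0875 m and horizontal distance between stopper and jar below 0.005 m and angle between the z axis of stopper and the z axis of jar, either way round below 0.08 rad and angle between jar's own z axis and vertical below 0.08 rad and contact force between stopper and the fingers below 0.1 N), for 0.2 s.
2. the tongs, gripped in the fingers, hold the tablet off the dish (contact force between tongs and the fingers above 0.5 N and contact force between tongs and tablet above 0.3 N and height (world z) of tablet above 0.03 m), for 0.1 s.
At the end, for the whole second after the job is handed in: Stopper let go in the upright jar, flange on the rim (3.5 mm in height, 5 mm sideways, 0.08 rad); tongs in the fingers, off the counter; tablet still between both jaws (centre within 32 mm of each jaw's middle), underside 145 mm or more up, untouched by fingers or arm (all of step 1 and height (world z) of tablet above 0.145 m and height (world z) of tongs above 0.1 m and contact force between tongs and the fingers above 0.5 N and contact force between tongs and tablet above 0.3 N and distance between tablet_center and tip_fixed below 0.032 m and distance between tablet_center and tip_moving below 0.032 m and linear speed of tablet below 0.05 m/s and contact force between tablet and the fingers below 0.1 N and contact force between tablet and the arm below 0.1 N); the arm keeps its last pose, push and grip.
It fails at once if the fingers or the arm touch the tablet (contact force between tablet and the fingers above 0.3 N or contact force between tablet and the arm above 0.3 N).
It fails at once if the jar is tipped or pushed more than 50 mm (angle between jar's own z axis and vertical above 0.35 rad or distance of jar from where it was at the start of the episode above 0.05 m).
It fails at once if the measuring cup or the small closed jar is moved more than 40 mm (distance of any of cup, stain_jar from where it was at the start of the episode above 0.04 m).
It also fails if it takes over 58 s, if anything falls off the work surface, if the arm or the gripper's body presses on something with over 40 N, if the wrist force passes 120 N, or if a joint passes its speed limit or range.

### The arm

A 6-joint arm with a two-finger parallel gripper is mounted at the origin on the work surface. World frame = base frame: x ahead of the robot, y to its left, z up, the work surface at z = 0. Lengths are in m, angles in degrees, forces in N, time in s.
With the tool pointing down it reaches from about 0.4 to 0.825 m from the base axis. Payload 7 kg.
Tool frame: the origin (TCP) lies at the very end of the fingers, on their centre line; the grasp point (between the pads) lies behind it (r.grasp_offset is the z of the grasp point in the tool frame, in m); z points along the fingers, y is the direction in which the jaws open and shut (so a half turn about z gives the same grasp; the last joint's range is limited). The gripper opens to 88 mm and grips with 3 to 60 N. Pads are 19 mm wide; open, the fingers measure 130 mm over their backs; the gripper's body (78 mm by 193 mm) begins 47 mm behind the grasp point.
Start: joints at [-54.826, 20.546, 0.682, 0, -70.136, -16.507], TCP at [0.216, -0.639, 0.227] pointing down, gripper open.
Joint ranges: [-176.03, 176.03], [-82.01, 121.73], [-58.28, 71.71], [-173.87, 95.51], [-174.79, -0.11], [-173.66, 173.66]. Speed limits (degrees/s): [136.94, 136.94, 172.46, 180, 180, 180].

### API

Orientations are given as [roll, pitch, yaw] about the fixed x, y, z axes, in that order (R = Rz(yaw) Ry(pitch) Rx(roll)).
In Python, from plant import r gives the robot as it stands. The module is installed in compiled form; this text tells all that it offers.
- The arm moves only by the tool servo_tool, never from a script. Its argument "targets" is a list of rows, each an object of numbers: "dx", "dy", "dz": the shift along the world's x, y, z in cm; "spin": the turn about the world's z in rad; "grip": the opening in per cent of the stroke, from 0 (shut) to 100 (fully open). A call has exactly 10 rows; each row is the pose to reach, as a shift and turn from the pose commanded when the call began; what a row does not reach only later rows make up. A row lasts 1/12 s, in which the tool goes at most 41.7 mm and 7.16 degrees, less where a joint would pass 70% of its speed; a pose out of reach is approached as far as the arm can. A call with a gripper value outside its range is refused whole. The fingers move at their own pace and stop on an object; "squeeze" is the grip in N (left out, the last holds). Time passes only in rows, so rows that repeat a pose let the fingers close, or fill a call up. It gives the time, the measured TCP pose, the force and the opening at its end, in the units of the state.
- r.get_state(): the state, without advancing time (a new reading comes with each control period).
- r.capture(name): name is "scene" or "top" or "wrist"; returns the picture (384x512x3 uint8, blue, green, red); there is no depth.
- r.get_calibration(name): a dict with "K" (3x3 intrinsics, pixels), "k1" (the pictures are not rectified: a ray, as slopes to the right and down, at radius r is drawn at 1 + k1 r^2 times it, then the intrinsics apply), "extrinsics" (4x4, takes a point from camera to world coordinates). Camera axes: x right, y down, z forward; pixel columns grow to the right and rows downward; lengths in m; the calibration is good to about 2 mm. A picture is of the moment at which its call begins: read the wrist's pose just before it. get_calibration takes no time and is no camera call; for the wrist camera it gives the pose at the moment of the call.
- r.close_job(): hands the job in, once; it reports no verdict.
Trained networks look in the newest picture that a camera, given by its name, has taken for a name from the list of things; names that differ only in an ending like _2 or _b are one class to them, and where a whole thing is asked for, a point or a joint stands for the part that bears it (a point fixed in the world has none). Each returns a list of dicts, best first, with "p" (0 to 1); they miss things now and then, are a little off and sometimes report something else, mostly with a low value. They report only what shows in the picture. A call takes as long as a camera call. They do not tell look-alikes from the thing itself.
- r.cut_out(name, camera): "mask" (384x512 bool, what is visible of it) and "extent" ([left, top, right, bottom] in pixels, round what is visible of it).
The state is a dict: "time_s": time; "joints": joint angles; "qd": joint speeds; "joint_torque": joint torques, N m; "tcp_pos": TCP position; "eef_rot": TCP orientation; "contact_force": force on the tool from outside, world axes, zero at the start; "moment": the same for the moment, N m; "gripper_width": finger opening in m.
Only numpy, scipy, OpenCV 4.12 (cv2) and the standard library are available. Lean on these libraries where they do the work, as an engineer would, in place of code of your own. Each camera call takes 0.05 s, during which the arm holds its last target. There are 200 camera calls.

## Working session

There is one attempt and no reset: what is moved stays moved. The work goes in short steps, Python scripts to look and compute and a tool call to move; the robot and the scene stay as the last step left them, time stands still between calls to the robot, and variables do not carry over. Pictures are saved under pics/ and viewed, about 8 in all and at most 12, crops included, and the job is handed in when it is done.

Besides the shell and the picture viewer there is one more tool, called after ">>>" in YAML: its name, and indented under it one key for each argument. servo_tool: Moves the arm, as the interface text tells. Its arguments: {"type":"object","properties":{"targets":{"type":"array"},"squeeze":{"type":"number"}},"required":["targets"]}

```bash
mkdir -p pics
cat > h.py <<'E'
import numpy as np, cv2
from plant import r
def ray(cam,uv,cal=None):
    c=cal or r.get_calibration(cam); K=np.array(c["K"]);k1=c["k1"];E=np.array(c["extrinsics"])
    d=np.array([(uv[0]-K[0,2])/K[0,0],(uv[1]-K[1,2])/K[1,1]]);s=d.copy()
    for _ in range(20): s=d/(1+k1*(s@s))
    return E[:3,3],E[:3,:3]@np.array([s[0],s[1],1])
def atz(cam,uv,z,cal=None):
    o,d=ray(cam,uv,cal); return (o+d*(z-o[2])/d[2]).round(4)
def proj(cam,P,cal=None):
    c=cal or r.get_calibration(cam); K=np.array(c["K"]);E=np.array(c["extrinsics"])
    p=E[:3,:3].T@(np.array(P)-E[:3,3]);s=p[:2]/p[2];s=s*(1+c["k1"]*(s@s))
    return np.array([K[0,0]*s[0]+K[0,2],K[1,1]*s[1]+K[1,2]])
E
python3 - <<'E'
from h import *
print(r.get_state()); print(r.grasp_offset)
a=r.capture("scene");b=r.capture("top")
cv2.imwrite("pics/scene.png",cv2.resize(a,(800,600)));cv2.imwrite("pics/top.png",cv2.resize(b,(800,600)))
for n in ["jar","stopper","tongs","tablet","dish","cup","stain_jar"]:
    for d in r.cut_out(n,"top"): print(n,round(d["p"],2),d["extent"])
E
```

```text
{'time_s': 0.0, 'joints': array([-5.48273581e+01,  2.05897901e+01,  6.34633040e-01, -2.09754817e-02,
       -7.01351841e+01, -1.65068793e+01]), 'qd': array([ 0.07167302,  0.04862409,  0.05734457, -0.01187889,  0.03553034,
       -0.06919485]), 'joint_torque': array([ 2.29201636e-03, -5.82713521e+01,  2.93057370e+01,  6.99725837e+00,
        6.87906679e-03, -1.13666247e-04]), 'tcp_pos': array([ 0.21585915, -0.63904607,  0.22564509]), 'eef_rot': array([ 1.79907779e+02, -6.76548955e-03, -1.61341375e+02]), 'contact_force': array([ 0.20643975, -0.20352823, -0.04462438]), 'moment': array([ 0.03786128, -0.01271387,  0.04881805]), 'gripper_width': 0.08694689756422687}
-0.0188
jar 0.83 [138.5, 125.6, 172.6, 160.3]
stopper 0.86 [224.8, 231.9, 238.1, 250.5]
stopper 0.71 [197.1, 216.3, 216.4, 231.8]
stopper 0.6 [235.0, 198.7, 254.5, 219.9]
tongs 0.72 [360.3, 166.0, 392.5, 238.5]
dish 0.8 [274.6, 152.0, 308.2, 190.7]
dish 0.64 [282.1, 167.0, 292.5, 181.0]
cup 0.79 [238.1, 158.6, 250.7, 180.1]
stain_jar 0.93 [104.6, 207.7, 132.9, 227.6]
stain_jar 0.5 [360.5, 160.1, 375.3, 233.7]
```

View pics/top.png

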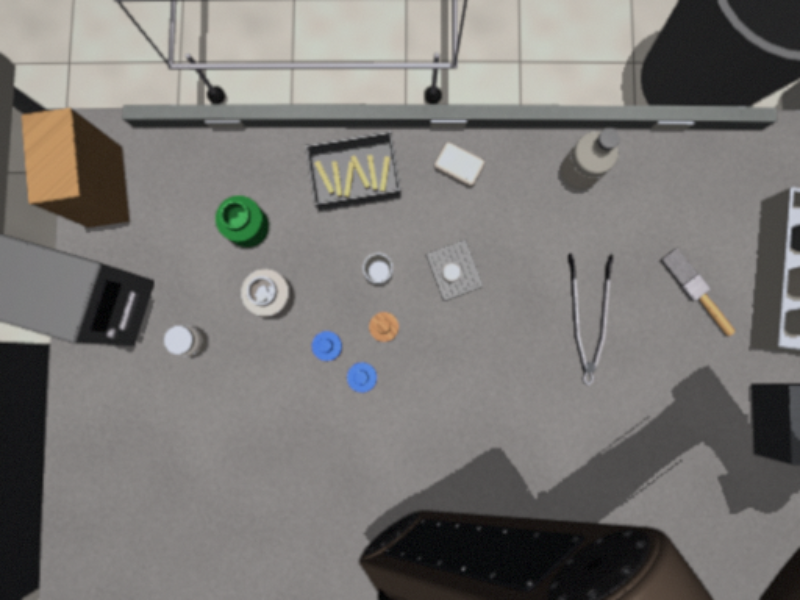

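View pics/scene.png

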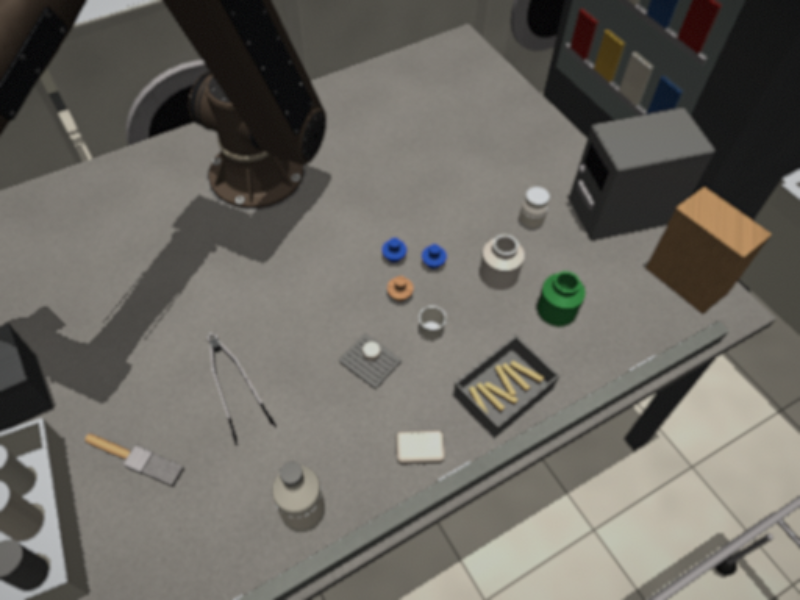

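The top view at 800 px shows three stopper shapes: orange-cork at (384,326), blue at (326,346) and blue at (362,377). The cork-coloured one is meant. Of the two jar shapes, the pale one at (265,292) is meant, not the green one at (240,220). The tablet is at (452,271) on the dish. The tongs' pivot is at (588,378), with tips at (572,258) and (610,258).

Run:
```python
from h import *
s=1/1.5625
b=cv2.imread("pics/top.png")
for n,uv,z in [("stopper",(384,326),.03),("blue1",(326,346),.03),("blue2",(362,377),.03),("jar",(264,291),.1),("tablet",(452,271),.04),("cup",(378,268),.04),("pivot",(588,379),.02),("tipL",(572,257),.02),("tipR",(610,257),.02),("dish",(455,270),.018),("stain",(180,340),.08)]:
    print(n,atz("top",np.array(uv)*s,z))
a=r.capture("top")
hsv=cv2.cvtColor(a,cv2.COLOR_BGR2HSV)
m=cv2.inRange(hsv,(5,110,90),(18,255,255)).astype(bool); 
ys,xs=np.nonzero(m[180:235,220:270]);print(xs.min()+220,xs.max()+220,ys.min()+180,ys.max()+180,xs.mean()+220,ys.mean()+180, a[208,246])
for n in ["jar","tablet","tongs_arm"]:
    for d in r.cut_out(n,"top"): print(n,round(d["p"],2),d["extent"])
for n in ["jar","stopper"]:
    pass
r.capture("scene")
for n in ["jar","stopper","tablet","tongs"]:
    for d in r.cut_out(n,"scene"): print("scene",n,round(d["p"],2),d["extent"])
cv2.imwrite("pics/crop.png",cv2.resize(a[130:260,130:320],(780,534),interpolation=cv2.INTER_CUBIC))
```

```text
stopper [0.4966 0.1234 0.03  ]
blue1 [0.4571 0.2355 0.03  ]
blue2 [0.3979 0.165  0.03  ]
jar [0.5563 0.3433 0.1   ]
tablet [ 0.6034 -0.0079  0.04  ]
cup [0.6086 0.1356 0.04  ]
pivot [ 0.3962 -0.2732  0.02  ]
tipL [ 0.6353 -0.2461  0.02  ]
tipR [ 0.6357 -0.3213  0.02  ]
dish [ 0.6085 -0.0154  0.018 ]
stain [0.4654 0.5037 0.08  ]
237 254 200 217 245.2633744855967 208.79012345679013 [102 148 198]
jar 0.94 [153.4, 170.9, 186.4, 202.1]
jar 0.83 [135.5, 124.5, 167.9, 159.0]
tablet 0.5 [282.8, 165.6, 293.2, 182.9]
tablet 0.35 [364.4, 164.7, 392.4, 242.1]
tongs_arm 0.64 [364.2, 162.8, 373.5, 234.7]
scene jar 0.72 [307.1, 148.5, 331.8, 187.9]
scene jar 0.7 [341.7, 173.3, 373.6, 209.3]
scene stopper 0.73 [247.3, 174.5, 263.6, 190.7]
scene stopper 0.65 [246.3, 152.8, 261.8, 165.8]
scene stopper 0.63 [271.2, 156.4, 286.2, 170.9]
scene tablet 0.49 [228.0, 222.1, 241.3, 230.4]
scene tablet 0.17 [246.6, 176.2, 263.2, 191.2]
scene tongs 0.76 [134.3, 215.5, 179.3, 272.5]
```

View pics/crop.png

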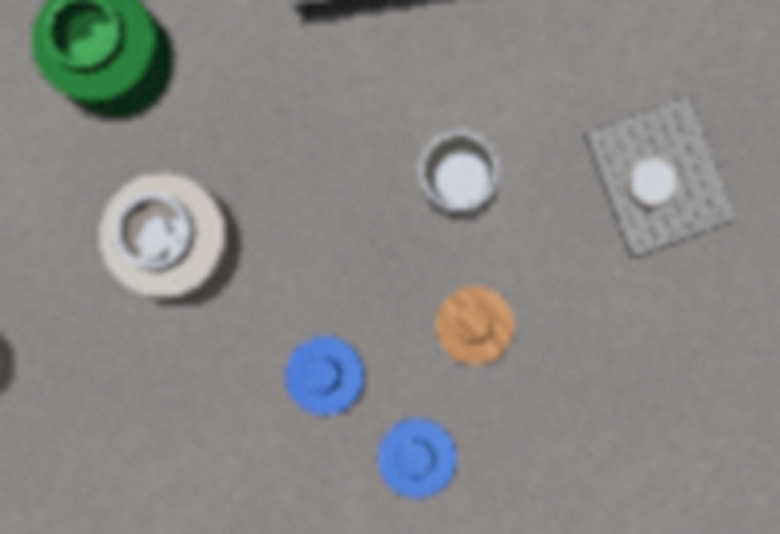

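Confirmed: the crop shows the cork stopper at (475,324), the jar's neck at (154,231), and both blue ones left of and below the stopper. Moving over the stopper.

>>> servo_tool:
  targets:
    - {"dx": 2.4, "dy": 3, "dz": 0.5, "spin": -0.05, "grip": 100}
    - {"dx": 4.8, "dy": 6, "dz": 1, "spin": -0.1, "grip": 90}
    - {"dx": 7.2, "dy": 9, "dz": 1, "spin": -0.15, "grip": 80}
    - {"dx": 9.6, "dy": 12, "dz": 1, "spin": -0.2, "grip": 70}
    - {"dx": 12, "dy": 15, "dz": 1, "spin": -0.25, "grip": 70}
    - {"dx": 14.5, "dy": 18, "dz": 1, "spin": -0.3, "grip": 70}
    - {"dx": 17, "dy": 21, "dz": 1, "spin": -0.35, "grip": 70}
    - {"dx": 19, "dy": 24.5, "dz": 1, "spin": -0.38, "grip": 70}
    - {"dx": 20.5, "dy": 28, "dz": 1, "spin": -0.38, "grip": 70}
    - {"dx": 22, "dy": 32, "dz": 1, "spin": -0.38, "grip": 70}
  squeeze: 15

```text
time_s: 1.73
tcp_pos: [0.4365, -0.319, 0.2366]
eef_rot: [-180.0, 0.0, 176.9]
contact_force: [2.1, 0.2, -0.3]
gripper_width: 0.0616
```

>>> servo_tool:
  targets:
    - {"dx": 0.5, "dy": 4, "dz": 0, "spin": 0, "grip": 70}
    - {"dx": 1, "dy": 8, "dz": 0, "spin": 0, "grip": 70}
    - {"dx": 1.5, "dy": 12, "dz": 0, "spin": 0, "grip": 70}
    - {"dx": 2, "dy": 16, "dz": 0, "spin": 0, "grip": 70}
    - {"dx": 2.5, "dy": 20, "dz": -1, "spin": 0, "grip": 70}
    - {"dx": 3, "dy": 24, "dz": -2, "spin": 0, "grip": 70}
    - {"dx": 3.5, "dy": 28, "dz": -2, "spin": 0, "grip": 70}
    - {"dx": 4, "dy": 32, "dz": -3, "spin": 0, "grip": 70}
    - {"dx": 4.5, "dy": 36, "dz": -4, "spin": 0, "grip": 70}
    - {"dx": 4.5, "dy": 40, "dz": -4, "spin": 0, "grip": 70}

```text
time_s: 2.57
tcp_pos: [0.48, 0.0814, 0.1952]
eef_rot: [-180.0, -0.1, 176.9]
contact_force: [0.5, -1.0, -0.4]
gripper_width: 0.0613
```

Run:
```python
from h import *
c=r.get_calibration("wrist");a=r.capture("wrist")
cv2.imwrite("pics/w1.png",a)
print(np.array(c["extrinsics"]).round(3).tolist())
for d in r.cut_out("stopper","wrist"):
    e=d["extent"];print(d["p"],e,atz("wrist",((e[0]+e[2])/2,(e[1]+e[3])/2),.03,c))
hsv=cv2.cvtColor(a,cv2.COLOR_BGR2HSV)
m=cv2.inRange(hsv,(5,110,60),(18,255,255))
n,l,st,ce=cv2.connectedComponentsWithStats(m)
for i in range(1,n):
    if st[i,4]>200:
        x,y,w,h=st[i,:4];print(st[i],ce[i],atz("wrist",(x+w/2,y+h/2),.029,c),atz("wrist",ce[i],.032,c))
```

```text
[[0.054, 0.964, 0.259, 0.411], [0.999, -0.052, -0.015, 0.086], [-0.001, 0.26, -0.966, 0.353], [0.0, 0.0, 0.0, 1.0]]
0.92 [266.8, 168.4, 323.3, 220.0] [0.4965 0.1244 0.03  ]
0.88 [375.4, 125.8, 429.3, 179.2] [0.4586 0.2346 0.03  ]
0.61 [308.6, 59.8, 367.9, 122.7] [0.3961 0.1684 0.03  ]
[ 269  167   55   53 2170] [295.94654378 192.42995392] [0.4961 0.1261 0.029 ] [0.4941 0.1251 0.032 ]
[115 243  23  56 472] [123.09110169 271.15042373] [ 0.5759 -0.0666  0.029 ] [ 0.5744 -0.0691  0.032 ]
[369 243  23  56 459] [382.72766885 271.708061  ] [0.5913 0.2193 0.029 ] [0.5907 0.2206 0.032 ]
[ 166  306  346   17 2169] [358.62332872 315.81420009] [0.6453 0.1735 0.029 ] [0.6464 0.1957 0.032 ]
```

View pics/w1.png

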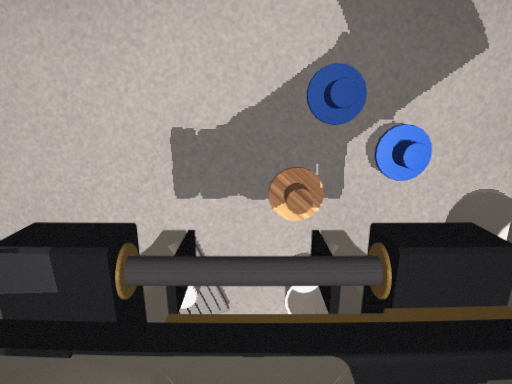

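The wrist picture shows the cork stopper at (296,194), at about (0.4965, 0.125). Descend and grip its knob.

>>> servo_tool:
  targets:
    - {"dx": 1.0, "dy": 3, "dz": 0, "spin": 0, "grip": 70}
    - {"dx": 1.6, "dy": 4.4, "dz": -2, "spin": 0, "grip": 70}
    - {"dx": 1.6, "dy": 4.4, "dz": -5, "spin": 0, "grip": 70}
    - {"dx": 1.6, "dy": 4.4, "dz": -9, "spin": 0, "grip": 70}
    - {"dx": 1.6, "dy": 4.4, "dz": -12, "spin": 0, "grip": 70}
    - {"dx": 1.6, "dy": 4.4, "dz": -14, "spin": 0, "grip": 70}
    - {"dx": 1.6, "dy": 4.4, "dz": -15.5, "spin": 0, "grip": 70}
    - {"dx": 1.6, "dy": 4.4, "dz": -15.9, "spin": 0, "grip": 70}
    - {"dx": 1.6, "dy": 4.4, "dz": -15.9, "spin": 0, "grip": 50}
    - {"dx": 1.6, "dy": 4.4, "dz": -15.9, "spin": 0, "grip": 0}
  squeeze: 15

```text
time_s: 3.5
tcp_pos: [0.4972, 0.1236, 0.0383]
eef_rot: [180.0, 0.0, 176.9]
contact_force: [0.4, 0.1, 0.6]
gripper_width: 0.0531
```

>>> servo_tool:
  targets:
    - {"dx": 0, "dy": 0, "dz": 0, "spin": 0, "grip": 0}
    - {"dx": 0, "dy": 0, "dz": 0, "spin": 0, "grip": 0}
    - {"dx": 0, "dy": 0, "dz": 0, "spin": 0, "grip": 0}
    - {"dx": 0, "dy": 0, "dz": 0, "spin": 0, "grip": 0}
    - {"dx": 0, "dy": 0, "dz": 0, "spin": 0, "grip": 0}
    - {"dx": 0, "dy": 0, "dz": 2, "spin": 0, "grip": 0}
    - {"dx": 0, "dy": 0, "dz": 5, "spin": 0, "grip": 0}
    - {"dx": 0, "dy": 0, "dz": 9, "spin": 0, "grip": 0}
    - {"dx": 0, "dy": 0, "dz": 13, "spin": 0, "grip": 0}
    - {"dx": 0, "dy": 0, "dz": 16, "spin": 0, "grip": 0}

```text
time_s: 4.33
tcp_pos: [0.4971, 0.1236, 0.2011]
eef_rot: [179.9, 0.1, 176.9]
contact_force: [0.7, 0.5, -1.0]
gripper_width: 0.0252
```

>>> servo_tool:
  targets:
    - {"dx": 0.5, "dy": 3, "dz": 1, "spin": 0, "grip": 0}
    - {"dx": 1, "dy": 6.5, "dz": 2, "spin": 0, "grip": 0}
    - {"dx": 2, "dy": 10, "dz": 3, "spin": 0, "grip": 0}
    - {"dx": 3, "dy": 13, "dz": 3, "spin": 0, "grip": 0}
    - {"dx": 4, "dy": 16, "dz": 3, "spin": 0, "grip": 0}
    - {"dx": 4.5, "dy": 18.5, "dz": 3, "spin": 0, "grip": 0}
    - {"dx": 4.5, "dy": 19.5, "dz": 3, "spin": 0, "grip": 0}
    - {"dx": 4.5, "dy": 20, "dz": 3, "spin": 0, "grip": 0}
    - {"dx": 4.5, "dy": 20, "dz": 3, "spin": 0, "grip": 0}
    - {"dx": 4.5, "dy": 20, "dz": 3, "spin": 0, "grip": 0}

```text
time_s: 5.17
tcp_pos: [0.5413, 0.3228, 0.2275]
eef_rot: [-180.0, -0.0, 176.9]
contact_force: [-0.1, -0.8, 0.4]
gripper_width: 0.0252
```

Run:
```python
from h import *
print(r.get_state()["tcp_pos"])
c=r.get_calibration("wrist");a=r.capture("wrist")
for d in r.cut_out("jar","wrist"):
    e=d["extent"];print(d["p"],e)
cv2.imwrite("pics/w2.png",cv2.resize(a,(768,576),interpolation=cv2.INTER_CUBIC))
print(atz("top",(167.5,186.2),.11),[proj("wrist",(*atz("top",(167.5,186.2),.11)[:2],z),c).round(1) for z in (.11,.0)])
```

```text
[0.54126417 0.32282198 0.22748675]
0.65 [234.3, 149.3, 325.9, 232.7]
[0.5553 0.3452 0.11  ] [array([278.7, 206. ]), array([271.8, 180.3])]
```

View pics/w2.png

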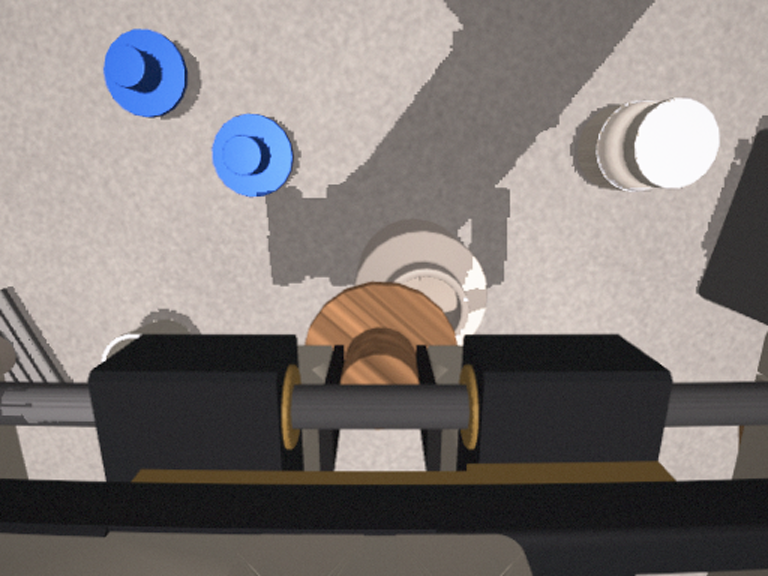

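The stopper hides half the neck, which sits around (430,300). Backing off 6 cm for a clear view.

>>> servo_tool:
  targets:
    - {"dx": -2, "dy": 1, "dz": 0, "spin": 0, "grip": 0}
    - {"dx": -4, "dy": 2, "dz": 0, "spin": 0, "grip": 0}
    - {"dx": -6, "dy": 2, "dz": 0, "spin": 0, "grip": 0}
    - {"dx": -7, "dy": 2, "dz": 0, "spin": 0, "grip": 0}
    - {"dx": -7, "dy": 2, "dz": 0, "spin": 0, "grip": 0}
    - {"dx": -7, "dy": 2, "dz": 0, "spin": 0, "grip": 0}
    - {"dx": -7, "dy": 2, "dz": 0, "spin": 0, "grip": 0}
    - {"dx": -7, "dy": 2, "dz": 0, "spin": 0, "grip": 0}
    - {"dx": -7, "dy": 2, "dz": 0, "spin": 0, "grip": 0}
    - {"dx": -7, "dy": 2, "dz": 0, "spin": 0, "grip": 0}

```text
time_s: 6.1
tcp_pos: [0.4721, 0.3433, 0.2273]
eef_rot: [-180.0, -0.0, 176.9]
contact_force: [-0.1, 0.6, -0.8]
gripper_width: 0.0246
```

Run:
```python
from h import *
t=r.get_state()["tcp_pos"];print(t)
c=r.get_calibration("wrist");a=r.capture("wrist")
for d in r.cut_out("jar","wrist"):
    e=d["extent"];print(d["p"],e)
def ring(c0,z,R):
    return np.array([proj("wrist",(c0[0]+R*np.cos(k),c0[1]+R*np.sin(k),z),c) for k in np.linspace(0,2*np.pi,60)])
S=1.5;v=cv2.resize(a,(768,576),interpolation=cv2.INTER_CUBIC)
def dr(P,col): cv2.polylines(v,[((P+.5)*S*16).astype(np.int32)],True,col,1,cv2.LINE_AA,4)
j=(.5553,.3452)
dr(ring(j,.11,.027),(0,0,255));dr(ring(j,.11,.022),(0,255,0));dr(ring(j,.0,.045),(255,0,0))
f=(t[0],t[1]);dr(ring(f,t[2]-.0383+.032,.029),(0,255,255))
cv2.imwrite("pics/w3.png",v)
```

```text
[0.47211213 0.34331148 0.22727958]
0.6 [231.8, 286.9, 279.6, 304.2]
0.5 [199.9, 188.7, 304.0, 256.0]
```

View pics/w3.png

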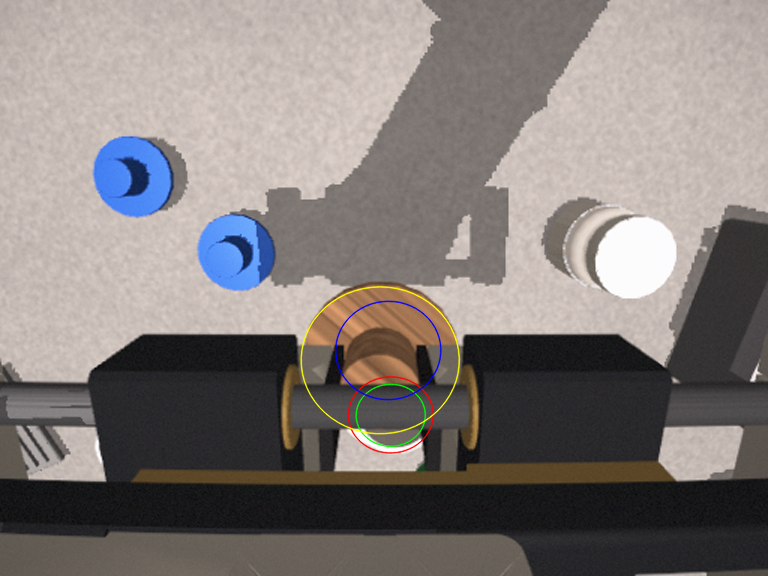

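Wrong way: moving +x raises the jar in the picture. The yellow predicted flange agrees with the cork to about 2 px. Moving forward.

>>> servo_tool:
  targets:
    - {"dx": 4, "dy": 0, "dz": 0, "spin": 0, "grip": 0}
    - {"dx": 8, "dy": 0, "dz": 0, "spin": 0, "grip": 0}
    - {"dx": 11, "dy": 0, "dz": 0, "spin": 0, "grip": 0}
    - {"dx": 13, "dy": 0, "dz": 0, "spin": 0, "grip": 0}
    - {"dx": 13.5, "dy": 0, "dz": 0, "spin": 0, "grip": 0}
    - {"dx": 13.5, "dy": 0, "dz": 0, "spin": 0, "grip": 0}
    - {"dx": 13.5, "dy": 0, "dz": 0, "spin": 0, "grip": 0}
    - {"dx": 13.5, "dy": 0, "dz": 0, "spin": 0, "grip": 0}
    - {"dx": 13.5, "dy": 0, "dz": 0, "spin": 0, "grip": 0}
    - {"dx": 13.5, "dy": 0, "dz": 0, "spin": 0, "grip": 0}

```text
time_s: 7.03
tcp_pos: [0.6059, 0.3439, 0.2283]
eef_rot: [180.0, 0.0, 176.9]
contact_force: [-0.6, 0.3, -0.4]
gripper_width: 0.0251
```

Run:
```python
from h import *
t=r.get_state()["tcp_pos"];print(t)
c=r.get_calibration("wrist");a=r.capture("wrist")
for d in r.cut_out("jar","wrist"):
    e=d["extent"];print(d["p"],e,atz("wrist",((e[0]+e[2])/2,(e[1]+e[3])/2),.07,c))
def ring(c0,z,R):
    return np.array([proj("wrist",(c0[0]+R*np.cos(k),c0[1]+R*np.sin(k),z),c) for k in np.linspace(0,2*np.pi,60)])
S=4;x0,y0=190,90;v=cv2.resize(a[y0:y0+145,x0:x0+190],None,fx=S,fy=S,interpolation=cv2.INTER_CUBIC)
def dr(P,col): cv2.polylines(v,[((P+.5-[x0,y0])*S*16).astype(np.int32)],True,col,1,cv2.LINE_AA,4)
j=(.5553,.3452)
dr(ring(j,.11,.027),(0,0,255));dr(ring(j,.11,.022),(0,255,0));dr(ring(j,.0,.045),(255,0,0));dr(ring(j,.078,.045),(255,0,255))
f=(t[0],t[1]);dr(ring(f,t[2]-.0383+.032,.029),(0,255,255))
cv2.imwrite("pics/w4.png",v);cv2.imwrite("pics/w4r.png",a)
```

```text
[0.60589455 0.34385483 0.22828561]
0.84 [296.7, 207.7, 333.2, 232.2] [0.6497 0.4064 0.07  ]
0.56 [210.5, 84.7, 299.7, 180.4] [0.557  0.3488 0.07  ]
```

View pics/w4.png

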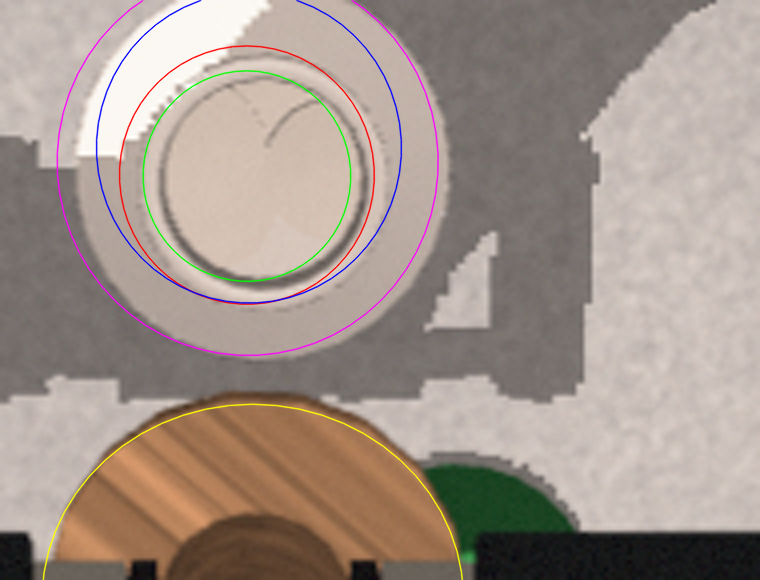

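The inner rim shows at crop (265,181) against the predicted (247,176), so the jar sits about 4 mm further in +y. Computing both exactly.

Run:
```python
from h import *
c=r.get_calibration("wrist");t=r.get_state()["tcp_pos"]
print("jar",atz("wrist",(190+265/4-.5,90+181/4-.5),.11,c))
a=cv2.imread("pics/w4r.png");h=cv2.cvtColor(a,cv2.COLOR_BGR2HSV)
m=cv2.inRange(h,(3,60,40),(25,255,255)).astype(bool)
P=np.array([proj("wrist",(t[0]+.029*np.cos(k),t[1]+.029*np.sin(k),t[2]-.0063),c) for k in np.linspace(0,2*np.pi,2000)])
for row in (195,200,205,210,215,220,224):
    xs=np.nonzero(m[row,195:320])[0]+195
    q=P[abs(P[:,1]-row)<.4][:,0]; q=q[:]
    print(row,xs.min(),xs.max(),(xs.min()+xs.max())/2,q.min().round(1),q.max().round(1),((q.min()+q.max())/2).round(1))
```

```text
jar [0.5564 0.3491 0.11  ]
195 227 281 254.0 229.6 275.6 252.6
200 220 287 253.5 221.0 284.4 252.7
205 215 293 254.0 214.8 290.5 252.6
210 211 296 253.5 210.3 295.0 252.6
215 208 299 253.5 206.8 298.5 252.6
220 205 302 253.5 204.1 301.2 252.6
224 204 303 253.5 202.5 302.8 252.6
```

>>> servo_tool:
  targets:
    - {"dx": -2.5, "dy": 0.3, "dz": 0, "spin": 0, "grip": 0}
    - {"dx": -4.5, "dy": 0.5, "dz": 0, "spin": 0, "grip": 0}
    - {"dx": -4.95, "dy": 0.5, "dz": -1, "spin": 0, "grip": 0}
    - {"dx": -4.95, "dy": 0.5, "dz": -3, "spin": 0, "grip": 0}
    - {"dx": -4.95, "dy": 0.5, "dz": -5, "spin": 0, "grip": 0}
    - {"dx": -4.95, "dy": 0.5, "dz": -7, "spin": 0, "grip": 0}
    - {"dx": -4.95, "dy": 0.5, "dz": -7.5, "spin": 0, "grip": 0}
    - {"dx": -4.95, "dy": 0.5, "dz": -8, "spin": 0, "grip": 0}
    - {"dx": -4.95, "dy": 0.5, "dz": -8.5, "spin": 0, "grip": 0}
    - {"dx": -4.95, "dy": 0.5, "dz": -8.8, "spin": 0, "grip": 0}

```text
time_s: 7.97
tcp_pos: [0.5575, 0.3488, 0.1399]
eef_rot: [180.0, 0.0, 176.9]
contact_force: [-0.2, -0.8, -0.7]
gripper_width: 0.0247
```

>>> servo_tool:
  targets:
    - {"dx": -0.1, "dy": 0, "dz": -0.2, "spin": 0, "grip": 0}
    - {"dx": -0.1, "dy": 0, "dz": -0.4, "spin": 0, "grip": 0}
    - {"dx": -0.1, "dy": 0, "dz": -0.6, "spin": 0, "grip": 0}
    - {"dx": -0.1, "dy": 0, "dz": -0.8, "spin": 0, "grip": 0}
    - {"dx": -0.1, "dy": 0, "dz": -1.0, "spin": 0, "grip": 0}
    - {"dx": -0.1, "dy": 0, "dz": -1.2, "spin": 0, "grip": 0}
    - {"dx": -0.1, "dy": 0, "dz": -1.4, "spin": 0, "grip": 0}
    - {"dx": -0.1, "dy": 0, "dz": -1.6, "spin": 0, "grip": 0}
    - {"dx": -0.1, "dy": 0, "dz": -1.7, "spin": 0, "grip": 0}
    - {"dx": -0.1, "dy": 0, "dz": -1.8, "spin": 0, "grip": 0}

```text
time_s: 8.8
tcp_pos: [0.5563, 0.3486, 0.1219]
eef_rot: [180.0, 0.0, 176.9]
contact_force: [-1.2, 0.4, 5.1]
gripper_width: 0.0248
```

>>> servo_tool:
  targets:
    - {"dx": 0, "dy": 0, "dz": -0.05, "spin": 0, "grip": 0}
    - {"dx": 0, "dy": 0, "dz": -0.1, "spin": 0, "grip": 0}
    - {"dx": 0, "dy": 0, "dz": -0.1, "spin": 0, "grip": 0}
    - {"dx": 0, "dy": 0, "dz": -0.1, "spin": 0, "grip": 0}
    - {"dx": 0, "dy": 0, "dz": 0, "spin": 0, "grip": 35}
    - {"dx": 0, "dy": 0, "dz": 0, "spin": 0, "grip": 70}
    - {"dx": 0, "dy": 0, "dz": 0, "spin": 0, "grip": 70}
    - {"dx": 0, "dy": 0, "dz": 0, "spin": 0, "grip": 70}
    - {"dx": 0, "dy": 0, "dz": 2, "spin": 0, "grip": 70}
    - {"dx": 0, "dy": 0, "dz": 5, "spin": 0, "grip": 70}

```text
time_s: 9.63
tcp_pos: [0.5545, 0.3471, 0.1685]
eef_rot: [-179.7, -0.3, 176.9]
contact_force: [-0.1, -0.7, 0.3]
gripper_width: 0.0578
```

>>> servo_tool:
  targets:
    - {"dx": 0, "dy": 0, "dz": 3, "spin": 0, "grip": 70}
    - {"dx": 1, "dy": -2, "dz": 6, "spin": 0, "grip": 85}
    - {"dx": 2, "dy": -3, "dz": 6, "spin": 0, "grip": 100}
    - {"dx": 3, "dy": -3, "dz": 6, "spin": 0, "grip": 100}
    - {"dx": 5, "dy": -3, "dz": 6, "spin": 0, "grip": 100}
    - {"dx": 5, "dy": -3, "dz": 6, "spin": 0, "grip": 100}
    - {"dx": 5, "dy": -3, "dz": 6, "spin": 0, "grip": 100}
    - {"dx": 5, "dy": -3, "dz": 6, "spin": 0, "grip": 100}
    - {"dx": 5, "dy": -3, "dz": 6, "spin": 0, "grip": 100}
    - {"dx": 5, "dy": -3, "dz": 6, "spin": 0, "grip": 100}

```text
time_s: 10.47
tcp_pos: [0.6056, 0.3187, 0.2313]
eef_rot: [-180.0, -0.0, 176.9]
contact_force: [0.4, -0.2, 1.6]
gripper_width: 0.0878
```

Run:
```python
from h import *
t=r.get_state()["tcp_pos"];print(t)
c=r.get_calibration("wrist");a=r.capture("wrist");b=r.capture("scene")
def dr(v,cam,cal,c0,z,R,col,S,o):
    P=np.array([proj(cam,(c0[0]+R*np.cos(k),c0[1]+R*np.sin(k),z),cal) for k in np.linspace(0,2*np.pi,60)])
    cv2.polylines(v,[((P+.5-o)*S*16).astype(np.int32)],True,col,1,cv2.LINE_AA,4)
j=(.5563,.3485)
va=cv2.resize(a[60:240,150:380],None,fx=2,fy=2,interpolation=cv2.INTER_CUBIC)
vb=cv2.resize(b[130:220,280:380],None,fx=3.4,fy=4,interpolation=cv2.INTER_CUBIC)
for z,R,col in ((.142,.013,(0,255,0)),(.116,.029,(0,0,255)),(.078,.045,(255,0,255))): dr(va,"wrist",c,j,z,R,col,2,[150,60])
cv2.imwrite("pics/w5.png",np.hstack([va,vb]))
```

```text
[0.60562464 0.31870647 0.23127148]
```

View pics/w5.png

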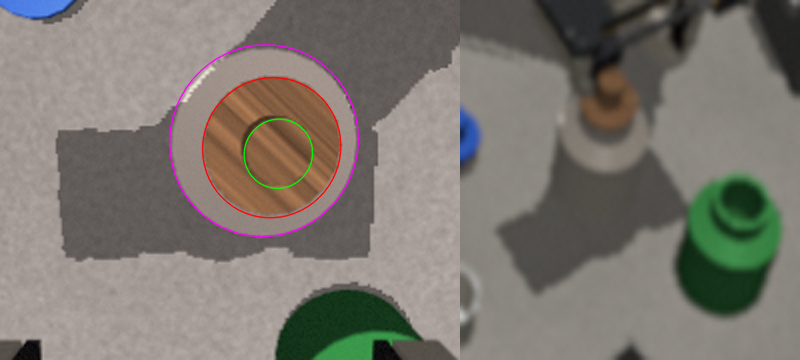

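The stopper is seated: predicted flange (red) and knob (green) rings coincide with the picture, and the jar is upright (pictures viewed: 8). On to the tongs.

>>> servo_tool:
  targets:
    - {"dx": 0, "dy": -4, "dz": 0.5, "spin": 0, "grip": 100}
    - {"dx": 0, "dy": -8, "dz": 1, "spin": 0, "grip": 100}
    - {"dx": 0, "dy": -12, "dz": 1.5, "spin": 0, "grip": 100}
    - {"dx": 0, "dy": -16, "dz": 2, "spin": 0, "grip": 100}
    - {"dx": 0, "dy": -20, "dz": 2.5, "spin": 0, "grip": 100}
    - {"dx": 0, "dy": -24, "dz": 3, "spin": 0, "grip": 100}
    - {"dx": 0, "dy": -28, "dz": 3.5, "spin": 0, "grip": 100}
    - {"dx": 0, "dy": -32, "dz": 4, "spin": 0, "grip": 100}
    - {"dx": 0, "dy": -36, "dz": 4.5, "spin": 0, "grip": 100}
    - {"dx": 0, "dy": -40, "dz": 5, "spin": 0, "grip": 100}

```text
time_s: 11.4
tcp_pos: [0.6057, -0.0831, 0.2824]
eef_rot: [180.0, 0.1, 176.9]
contact_force: [1.5, 0.7, -0.4]
gripper_width: 0.0876
```

>>> servo_tool:
  targets:
    - {"dx": 0.2, "dy": -4, "dz": 0, "spin": 0, "grip": 100}
    - {"dx": 0.5, "dy": -8, "dz": 0, "spin": 0, "grip": 100}
    - {"dx": 1, "dy": -12, "dz": 0, "spin": 0, "grip": 100}
    - {"dx": 1.5, "dy": -16, "dz": 0, "spin": 0, "grip": 100}
    - {"dx": 1.5, "dy": -19, "dz": 0, "spin": 0, "grip": 100}
    - {"dx": 1.5, "dy": -20, "dz": 0, "spin": 0, "grip": 100}
    - {"dx": 1.5, "dy": -20, "dz": 0, "spin": 0, "grip": 100}
    - {"dx": 1.5, "dy": -20, "dz": 0, "spin": 0, "grip": 100}
    - {"dx": 1.5, "dy": -20, "dz": 0, "spin": 0, "grip": 100}
    - {"dx": 1.5, "dy": -20, "dz": 0, "spin": 0, "grip": 100}

```text
time_s: 12.23
tcp_pos: [0.6213, -0.2802, 0.282]
eef_rot: [180.0, 0.0, 177.0]
contact_force: [-0.2, 0.5, -0.0]
gripper_width: 0.0874
```

Run:
```python
from h import *
t=r.get_state()["tcp_pos"];print(t)
c=r.get_calibration("wrist");a=r.capture("wrist");cv2.imwrite("pics/w6r.png",a)
np.save("c6.npy",c,allow_pickle=True)
for n in ("tongs","tablet","dish"):
  for d in r.cut_out(n,"wrist"): print(n,d["p"],d["extent"])
v=cv2.resize(a,(768,576),interpolation=cv2.INTER_CUBIC)
cv2.imwrite("pics/w6.png",v)
```

```text
[ 0.62132984 -0.28015327  0.28198671]
tongs 0.67 [218.5, 0.0, 285.7, 182.6]
tablet 0.91 [449.4, 126.5, 482.8, 157.9]
dish 0.94 [409.9, 103.8, 487.3, 192.5]
```

View pics/w6.png

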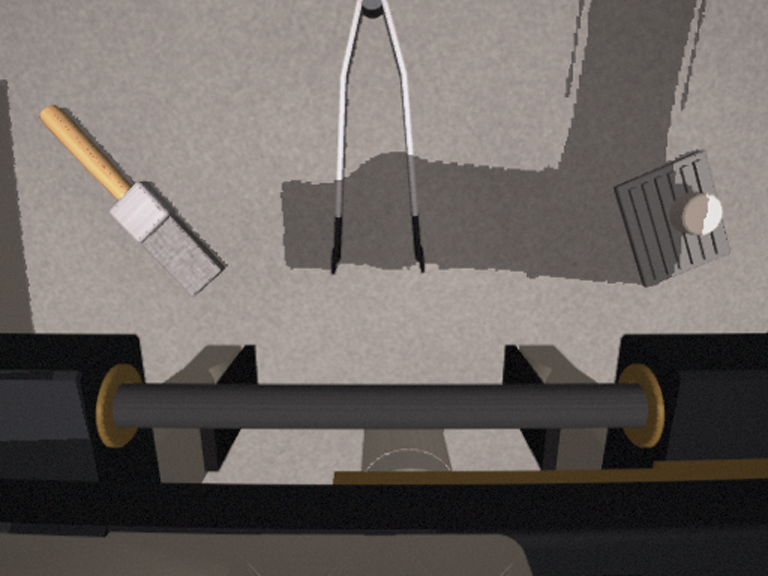

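Run:
```python
from h import *
c=np.load("c6.npy",allow_pickle=True).item()
f=lambda u,v,z:atz("wrist",(u/1.5-.17,v/1.5-.17),z,c)
T=[f(334,272,.024),f(422,271,.024)];P=f(372,8,.024);B=[f(338,216,.024),f(415,216,.024)]
K=[f(344,75,.024),f(405,75,.024)]
print("tips",T,"piv",P,"pads",B,"kink",K)
for pr in (T,B,K):
    m=(pr[0]+pr[1])/2; d=m-P; print(m,np.hypot(*d[:2]),np.degrees(np.arctan2(d[1],d[0])),np.linalg.norm(pr[0]-pr[1]))
print("tablet",atz("wrist",(466.1,142.2),.03,c), atz("top",(452/1.5625-.3,271/1.5625-.3),.04))
```

```text
tips [array([ 0.6399, -0.3215,  0.024 ]), array([ 0.6431, -0.2438,  0.024 ])] piv [ 0.4307 -0.276   0.024 ] pads [array([ 0.5911, -0.3143,  0.024 ]), array([ 0.5946, -0.2484,  0.024 ])] kink [array([ 0.4788, -0.3013,  0.024 ]), array([ 0.4814, -0.2523,  0.024 ])]
[ 0.6415  -0.28265  0.024  ] 0.21090486599412536 -1.806881478056132 0.07776586654824855
[ 0.59285 -0.28135  0.024  ] 0.16223823532077752 -1.8897395080440615 0.06599287840365808
[ 0.4801 -0.2768  0.024 ] 0.049406477308142446 -0.9277857744617068 0.04906893110716799
tablet [ 0.6034 -0.0031  0.03  ] [ 0.6043 -0.007   0.04  ]
```

Tongs: pivot at (372,8), tips at (334,272) and (422,271) in the picture. Grip point ≈ (0.534, -0.2795), axis ≈ -1.8°. Descending.

>>> servo_tool:
  targets:
    - {"dx": -3, "dy": 0, "dz": -2.5, "spin": 0.02, "grip": 100}
    - {"dx": -6, "dy": 0.1, "dz": -5, "spin": 0.02, "grip": 100}
    - {"dx": -8, "dy": 0.1, "dz": -8.5, "spin": 0.02, "grip": 100}
    - {"dx": -8.7, "dy": 0.1, "dz": -12, "spin": 0.02, "grip": 100}
    - {"dx": -8.7, "dy": 0.1, "dz": -16, "spin": 0.02, "grip": 100}
    - {"dx": -8.7, "dy": 0.1, "dz": -20, "spin": 0.02, "grip": 100}
    - {"dx": -8.7, "dy": 0.1, "dz": -23.5, "spin": 0.02, "grip": 100}
    - {"dx": -8.7, "dy": 0.1, "dz": -26, "spin": 0.02, "grip": 100}
    - {"dx": -8.7, "dy": 0.1, "dz": -27.3, "spin": 0.02, "grip": 100}
    - {"dx": -8.7, "dy": 0.1, "dz": -27.7, "spin": 0.02, "grip": 100}

```text
time_s: 13.27
tcp_pos: [0.5325, -0.2797, 0.0018]
eef_rot: [180.0, -0.3, 178.1]
contact_force: [0.8, 0.2, 0.6]
gripper_width: 0.0875
```

>>> servo_tool:
  targets:
    - {"dx": 0, "dy": 0, "dz": 0, "spin": 0, "grip": 85}
    - {"dx": 0, "dy": 0, "dz": 0, "spin": 0, "grip": 75}
    - {"dx": 0, "dy": 0, "dz": 0, "spin": 0, "grip": 68}
    - {"dx": 0, "dy": 0, "dz": 0, "spin": 0, "grip": 65}
    - {"dx": 0, "dy": 0, "dz": 0, "spin": 0, "grip": 63}
    - {"dx": 0, "dy": 0, "dz": 0, "spin": 0, "grip": 62}
    - {"dx": 0, "dy": 0, "dz": 0, "spin": 0, "grip": 62}
    - {"dx": 0, "dy": 0, "dz": 0, "spin": 0, "grip": 62}
    - {"dx": 0, "dy": 0, "dz": 0, "spin": 0, "grip": 62}
    - {"dx": 0, "dy": 0, "dz": 0, "spin": 0, "grip": 62}
  squeeze: 25

```text
time_s: 14.1
tcp_pos: [0.5353, -0.2807, 0.0059]
eef_rot: [-180.0, 0.1, 178.1]
contact_force: [0.2, 1.2, 7.3]
gripper_width: 0.0547
```

>>> servo_tool:
  targets:
    - {"dx": 0, "dy": 0, "dz": 0.5, "spin": 0, "grip": 62}
    - {"dx": 0, "dy": 0, "dz": 1, "spin": 0, "grip": 62}
    - {"dx": 0, "dy": 0, "dz": 2, "spin": 0, "grip": 62}
    - {"dx": 0, "dy": 0, "dz": 3.5, "spin": 0, "grip": 62}
    - {"dx": 0, "dy": 0, "dz": 5, "spin": 0, "grip": 62}
    - {"dx": 0, "dy": 0, "dz": 7, "spin": 0, "grip": 62}
    - {"dx": 0, "dy": 2, "dz": 8.5, "spin": 0, "grip": 62}
    - {"dx": 0, "dy": 4, "dz": 9.5, "spin": 0, "grip": 62}
    - {"dx": 0, "dy": 7, "dz": 10, "spin": 0, "grip": 62}
    - {"dx": 0, "dy": 10, "dz": 10, "spin": 0, "grip": 62}

```text
time_s: 14.93
tcp_pos: [0.5348, -0.18, 0.1068]
eef_rot: [-180.0, 0.2, 178.0]
contact_force: [1.3, -0.6, -1.5]
gripper_width: 0.0548
```

>>> servo_tool:
  targets:
    - {"dx": 0, "dy": 3, "dz": 0, "spin": 0, "grip": 62}
    - {"dx": 0, "dy": 6, "dz": 0, "spin": 0, "grip": 62}
    - {"dx": -0.2, "dy": 9, "dz": 0, "spin": 0, "grip": 62}
    - {"dx": -0.5, "dy": 12, "dz": 0, "spin": 0, "grip": 62}
    - {"dx": -0.8, "dy": 14, "dz": 0, "spin": 0, "grip": 62}
    - {"dx": -1, "dy": 15.5, "dz": 0, "spin": 0, "grip": 62}
    - {"dx": -1, "dy": 16.5, "dz": 0, "spin": 0, "grip": 62}
    - {"dx": -1, "dy": 17.3, "dz": 0, "spin": 0, "grip": 62}
    - {"dx": -1, "dy": 17.6, "dz": 0, "spin": 0, "grip": 62}
    - {"dx": -1, "dy": 17.6, "dz": 0, "spin": 0, "grip": 62}

```text
time_s: 15.77
tcp_pos: [0.5243, -0.0043, 0.1048]
eef_rot: [180.0, 0.0, 178.1]
contact_force: [1.1, -0.6, -0.4]
gripper_width: 0.0545
```

Run:
```python
from h import *
t=r.get_state();print(t["tcp_pos"],t["contact_force"],t["gripper_width"],t["eef_rot"])
c=r.get_calibration("wrist");a=r.capture("wrist");b=r.capture("scene");cT=r.capture("top")
for n in ("tablet","tongs"):
  for k in("wrist","scene","top"):
    for d in r.cut_out(n,k): print(n,k,d["p"],d["extent"])
va=cv2.resize(a,(400,300));vb=cv2.resize(b[150:300,170:370],(400,300),interpolation=cv2.INTER_CUBIC)
vt=cv2.resize(cT[140:260,240:340],(360,432),interpolation=cv2.INTER_CUBIC)
v=np.zeros((600,760,3),np.uint8);v[:300,:400]=va;v[300:,:400]=vb;v[:432,400:]=vt
cv2.imwrite("pics/w7.png",v)
```

```text
[ 0.52433912 -0.00429834  0.10475783] [ 1.11449792 -0.63631167 -0.38414433] 0.05450480602733107 [1.79998369e+02 1.01818754e-02 1.78060236e+02]
tablet wrist 0.97 [234.1, 284.8, 278.2, 316.3]
tablet scene 0.63 [229.9, 219.6, 241.1, 231.8]
tablet scene 0.63 [312.9, 144.5, 331.8, 163.8]
tongs wrist 0.83 [195.1, 0.0, 311.8, 314.0]
tongs scene 0.54 [217.2, 179.8, 252.1, 225.3]
tongs top 0.52 [273.9, 155.8, 289.9, 167.4]
tongs top 0.44 [282.1, 228.1, 294.4, 245.6]
```

View pics/w7.png

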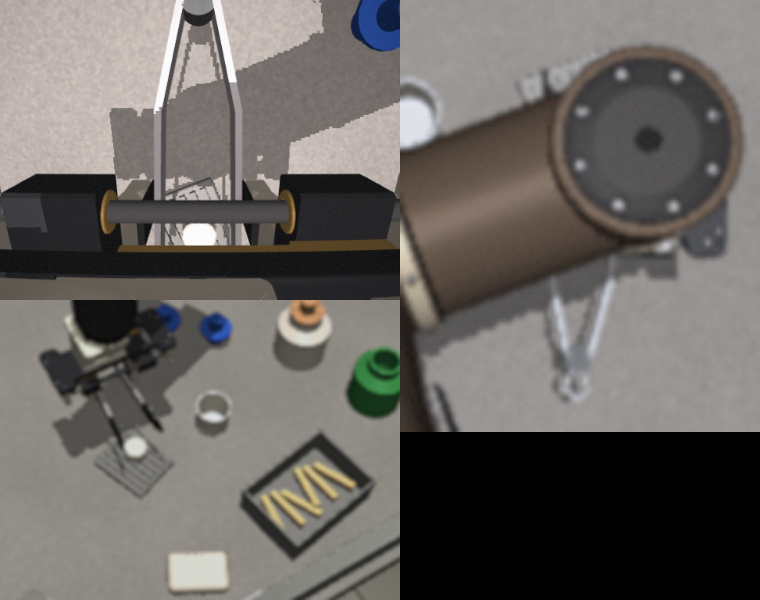

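Run:
```python
from h import *
c=r.get_calibration("wrist");t=r.get_state()["tcp_pos"];R=np.radians(-1.94)
u=np.array([np.cos(R),np.sin(R),0])
a=r.capture("wrist")
p=atz("wrist",(199*1.28,8*1.28),t[2]-.006+.024,c);print("pivot",p,(p-t)@u,(p-t)@[-u[1],u[0],0])
for row in (285,295,305):print("tab",atz("wrist",(256.1,row),.035,c))
for b in (r.cut_out("tablet","wrist")):print(b["p"],b["extent"])
m=r.cut_out("tablet","wrist")[0]["mask"]
for row in range(282,318,4):
    xs=np.nonzero(m[row])[0]
    if len(xs):print(row,xs.min(),xs.max())
# predicted outline of tablet at wrist estimate
for cx,cy in ((.6034,-.0031),(.6043,-.007)):
    P=np.array([proj("wrist",(cx+.018*np.cos(k),cy+.018*np.sin(k),.04),c) for k in np.linspace(0,6.28,100)]);print(P.min(0),P.max(0))
```

```text
pivot [ 4.159e-01 -2.000e-04  1.225e-01] -0.10833235164088512 0.0009332266613640292
tab [ 0.5882 -0.0044  0.035 ]
tab [ 0.5972 -0.0047  0.035 ]
tab [ 0.6065 -0.005   0.035 ]
0.97 [235.4, 287.5, 276.9, 318.4]
286 239 274
290 236 275
294 235 275
298 234 276
302 234 276
306 234 276
310 235 274
[235.79564944 285.10846239] [281.1342759  324.45895284]
[230.9489676  286.28851175] [276.23461188 325.54143083]
```

Tongs hang level and centred, pivot 108 mm behind the TCP; the tablet at about (0.604, -0.005) lies between the jaws. Descend, then close.

>>> servo_tool:
  targets:
    - {"dx": -0.6, "dy": 0.2, "dz": -0.5, "spin": 0, "grip": 62}
    - {"dx": -0.6, "dy": 0.2, "dz": -1.5, "spin": 0, "grip": 62}
    - {"dx": -0.6, "dy": 0.2, "dz": -3, "spin": 0, "grip": 62}
    - {"dx": -0.6, "dy": 0.2, "dz": -4.5, "spin": 0, "grip": 62}
    - {"dx": -0.6, "dy": 0.2, "dz": -5.7, "spin": 0, "grip": 62}
    - {"dx": -0.6, "dy": 0.2, "dz": -6.6, "spin": 0, "grip": 62}
    - {"dx": -0.6, "dy": 0.2, "dz": -7.2, "spin": 0, "grip": 62}
    - {"dx": -0.6, "dy": 0.2, "dz": -7.6, "spin": 0, "grip": 62}
    - {"dx": -0.6, "dy": 0.2, "dz": -7.7, "spin": 0, "grip": 62}
    - {"dx": -0.6, "dy": 0.2, "dz": -7.7, "spin": 0, "grip": 62}

```text
time_s: 17.2
tcp_pos: [0.5182, -0.0024, 0.0275]
eef_rot: [-180.0, -0.0, 178.0]
contact_force: [-0.0, 0.8, -1.0]
gripper_width: 0.0542
```

Run:
```python
from h import *
t=r.get_state();print(t["tcp_pos"],t["contact_force"],t["gripper_width"],t["eef_rot"])
a=r.capture("wrist");b=r.capture("scene")
va=cv2.resize(a[150:340,150:360],(400,362),interpolation=cv2.INTER_CUBIC);vb=cv2.resize(b[170:270,180:290],(400,362),interpolation=cv2.INTER_CUBIC)
cv2.imwrite("pics/w8.png",np.hstack([va,vb]))
```

```text
[ 0.5182244  -0.00244339  0.02749561] [-0.01300556  0.83249247 -1.0164667 ] 0.054175887310486996 [-1.7999497e+02 -2.7238225e-03  1.7804485e+02]
```

View pics/w8.png

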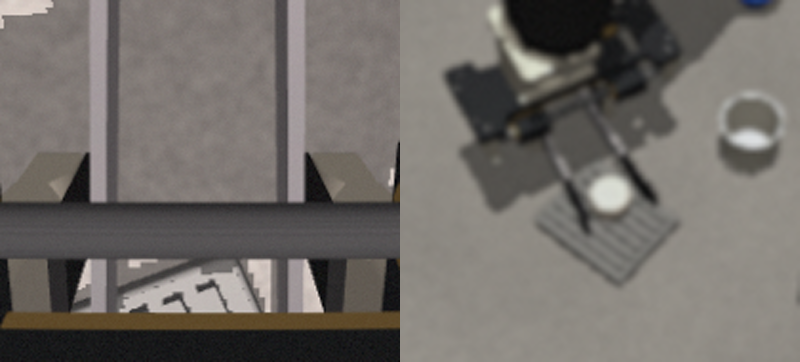

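The scene crop shows the tablet (610,192) centred between the jaws, about (575,205) to (643,180). No contact so far. Closing.

>>> servo_tool:
  targets:
    - {"dx": 0, "dy": 0, "dz": 0, "spin": 0, "grip": 58}
    - {"dx": 0, "dy": 0, "dz": 0, "spin": 0, "grip": 55}
    - {"dx": 0, "dy": 0, "dz": 0, "spin": 0, "grip": 53}
    - {"dx": 0, "dy": 0, "dz": 0, "spin": 0, "grip": 51}
    - {"dx": 0, "dy": 0, "dz": 0, "spin": 0, "grip": 49}
    - {"dx": 0, "dy": 0, "dz": 0, "spin": 0, "grip": 45}
    - {"dx": 0, "dy": 0, "dz": 0, "spin": 0, "grip": 40}
    - {"dx": 0, "dy": 0, "dz": 0, "spin": 0, "grip": 40}
    - {"dx": 0, "dy": 0, "dz": 0, "spin": 0, "grip": 40}
    - {"dx": 0, "dy": 0, "dz": 0, "spin": 0, "grip": 40}
  squeeze: 30

```text
time_s: 18.13
tcp_pos: [0.5182, -0.0025, 0.0276]
eef_rot: [180.0, 0.0, 178.0]
contact_force: [0.6, -0.2, -1.1]
gripper_width: 0.0437
```

Opening is 43.7 mm, so the jaws have closed on the tablet. Lift gently.

>>> servo_tool:
  targets:
    - {"dx": 0, "dy": 0, "dz": 0.4, "spin": 0, "grip": 40}
    - {"dx": 0, "dy": 0, "dz": 1.2, "spin": 0, "grip": 40}
    - {"dx": 0, "dy": 0, "dz": 2.5, "spin": 0, "grip": 40}
    - {"dx": 0, "dy": 0, "dz": 4, "spin": 0, "grip": 40}
    - {"dx": 0, "dy": 0, "dz": 6, "spin": 0, "grip": 40}
    - {"dx": 0, "dy": 0, "dz": 8, "spin": 0, "grip": 40}
    - {"dx": 0, "dy": 0, "dz": 10, "spin": 0, "grip": 40}
    - {"dx": 0, "dy": 0, "dz": 12, "spin": 0, "grip": 40}
    - {"dx": 0, "dy": 0, "dz": 14, "spin": 0, "grip": 40}
    - {"dx": 0, "dy": 0, "dz": 16, "spin": 0, "grip": 40}

```text
time_s: 18.97
tcp_pos: [0.5178, -0.0025, 0.1894]
eef_rot: [180.0, 0.0, 178.0]
contact_force: [0.0, -0.0, -2.3]
gripper_width: 0.0432
```

>>> servo_tool:
  targets:
    - {"dx": 0, "dy": 0, "dz": 1, "spin": 0, "grip": 40}
    - {"dx": 0, "dy": 0, "dz": 1.5, "spin": 0, "grip": 40}
    - {"dx": 0, "dy": 0, "dz": 1.5, "spin": 0, "grip": 40}
    - {"dx": 0, "dy": 0, "dz": 1.5, "spin": 0, "grip": 40}
    - {"dx": 0, "dy": 0, "dz": 1.5, "spin": 0, "grip": 40}
    - {"dx": 0, "dy": 0, "dz": 1.5, "spin": 0, "grip": 40}
    - {"dx": 0, "dy": 0, "dz": 1.5, "spin": 0, "grip": 40}
    - {"dx": 0, "dy": 0, "dz": 1.5, "spin": 0, "grip": 40}
    - {"dx": 0, "dy": 0, "dz": 1.5, "spin": 0, "grip": 40}
    - {"dx": 0, "dy": 0, "dz": 1.5, "spin": 0, "grip": 40}

```text
time_s: 19.8
tcp_pos: [0.5181, -0.0025, 0.2023]
eef_rot: [-180.0, -0.0, 178.0]
contact_force: [-0.1, 0.3, -1.3]
gripper_width: 0.0437
```

Run:
```python
from h import *
t=r.get_state();print(t["time_s"],t["tcp_pos"],t["contact_force"],t["gripper_width"],t["eef_rot"])
b=r.capture("scene")
for d in r.cut_out("tablet","scene"):
    e=d["extent"];print(d["p"],e)
print("held prediction",proj("scene",(.604,-.0053,.195)),"on dish",proj("scene",(.604,-.0053,.029)))
v=cv2.resize(b[120:280,170:370],(750,600),interpolation=cv2.INTER_CUBIC);cv2.imwrite("pics/w9.png",v)
```

```text
19.8 [ 0.51811602 -0.00246896  0.20234706] [-0.11562944  0.29561795 -1.31174513] 0.04365137456138614 [-1.79992525e+02 -2.08333243e-02  1.78038093e+02]
0.6 [228.8, 189.4, 239.9, 200.4]
held prediction [237.33340737 196.91568717] on dish [238.31266622 224.95419759]
```

View pics/w9.png

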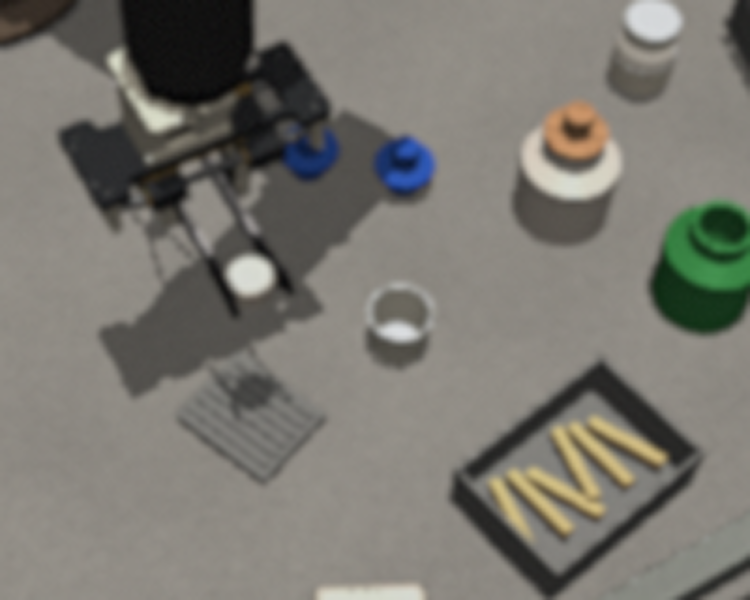

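The tablet (250,275) is held between the jaws above the empty dish, and the jar is stoppered and upright at (575,150). Handing in.

```bash
python3 -c "
from plant import r
print(r.close_job()); s=r.get_state(); print(s['time_s'],s['tcp_pos'],s['gripper_width'])"
```

```text
the job is handed in; nothing more can be done
None
the job is handed in; nothing more can be done
```

The cork stopper is fully home in the pale jar and let go. The tongs hold the tablet still, its underside about 19 cm above the counter. I handed the job in at about 20 s of the 58 s allowed; it gave no verdict.

- **Stopper:** after release, the wrist picture matched the predicted flange and knob outlines for the seated pose to about a pixel. The final scene picture showed the jar upright.
- **Tongs and tablet:** the last picture before handing in showed the dish empty and the tablet centred between both jaws. The gripper opening was a steady 43.7 mm, against the 44 mm expected with the jaws on the tablet. I saw no sign of the fingers touching it.
- **Other things:** the measuring cup and small closed jar look undisturbed in that picture. I checked this by eye and did not measure it.

**Disagreement and slip:**
- The top camera put the jar about 4 mm off sideways from the wrist camera. I used the wrist value, and the fit confirmed it.
- One look-around move went the wrong way and cost about a second.

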